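Find the concealed catch of a recorder's battery hatch and press it

ROBOT

A 6-joint arm with a two-finger parallel gripper is mounted at the origin on the work surface. World frame = base frame: x ahead of the robot, y to its left, z up, the work surface at z = 0. Lengths are in mm, angles in rad, forces in N, time in s.
With the tool pointing down it reaches from about 375 to 750 mm from the base axis. Payload 9 kg.
Tool frame: the origin (TCP) lies midway between the tips of the shut fingers; the grasp point (between the pads) lies 19 mm behind it (robot.grip_point_offset is the z of the grasp point in the tool frame, in mm); z points along the fingers, y is the direction in which the jaws open and shut (so a half turn about z gives the same grasp; the last joint's range is limited). The gripper opens to 85 mm and grips with 20 to 120 N. Pads are 22 mm wide; open, the fingers measure 114 mm over their backs; the gripper's body (76 mm by 85 mm) begins 54 mm behind the grasp point. The pads swing forward as they close: fully open they stand 13 mm farther back than shut.
Start: joints at [1.028, 0.104, 0.097, 1.564, 0, 1.353], TCP at [191.477, 568.659, 231.331] pointing down, gripper open.
Joint ranges: [-2.99, 2.99], [-0.84, 1.86], [-1.1, 1.16], [-1.84, 2.11], [-1.51, 1.56], [-3.14, 3.14]. Speed limits (rad/s): [2.22, 2.22, 2.57, 3.14, 3.14, 3.14].

INTERFACE

Orientations are given as a rotation vector (axis times angle).
In Python, from workcell import robot gives the robot as it stands. The module is installed in compiled form; this text tells all that it offers. Calls block until the motion is done:
- robot.goto(position, orientation): joint-space move of the TCP to a pose.
- robot.movel(position, ori=None, v=150): straight line of the TCP; ori=None keeps the orientation; v is the mean speed in mm/s.
- robot.move_j(angles): joint-space move.
- robot.grip(opening, newtons=None): finger opening in mm; newtons is the grip in N (None keeps the last); returns when the fingers have stopped.
- robot.wait(seconds).
- robot.solve_ik(position, orientation): joint angles nearest the present ones, or None.
- robot.sense(): the state.
- robot.get_image(name): name is "scene" or "top" or "wrist"; returns (picture, depth): 480x640x3 uint8, red, green, blue; 480x640 float32, mm along the optical axis (not along the pixel's ray), 0 where there is no reading.
- robot.camera_params(name): a dict with "fx", "fy", "cx", "cy" (pixels), "rvec" (rotation vector, rad) and "tvec" (3), from world to camera coordinates, as OpenCV has them; the wrist camera has in their place "hand_eye" (4x4, takes a point from camera to tool coordinates, whose origin is the TCP and whose axes are the flange's). Camera axes: x right, y down, z forward; pixel columns grow to the right and rows downward; lengths in mm; the calibration is good to about 2 mm. A picture is of the moment at which its call begins: read the wrist's pose just before it. camera_params takes no time and is no camera call.
A pose or a line that the arm cannot do raises robot.Unreachable and nothing moves.
- robot.job_done(): hands the job in, once; it reports no verdict.
The state is a dict: "time": time; "joint_pos": joint angles; "joint_vel": joint speeds; "joint_efforts": joint torques, N m; "tcp_pos": TCP position; "ee_rot": TCP orientation; "ft_force": force on the tool from outside, world axes, zero at the start; "torque": the same for the moment, N m; "gripper_width": finger opening in mm.
Only numpy, scipy, OpenCV 4.12 (cv2) and the standard library are available. Lean on these libraries where they do the work, as an engineer would, in place of code of your own. Each camera call takes 0.05 s, during which the arm holds its last target. There are 200 camera calls.

TASK

The red battery hatch of the black field recorder on the studio desk is held shut by a concealed catch. With the fingertips, feel over the four look-alike round grey inlays in the recorder's flat top for the one that gives, and push that one in all the way so that the hatch lifts open and stays open; the other three are solid screw caps. Only press: do not touch or pry the hatch itself, pick nothing up, and leave the aluminium puck, the mug, the brush and the spare battery where they are.

Things in the scene. Friction and masses are not known exactly. Their poses are not given: they have to be found in the camera images.
- recorder: The field recorder: a black flat-topped box fixed to the desk, 200 mm (its x) by 360 mm (its y) by 50 mm high. Origin: centre of its underside, on the desk; its x and y axes lie along the edges, z up. The flat top is 50 mm above the origin. The four round inlays sit in its +y half, the red hatch in its -y half.
- inlay_1 (a point): Centre of the upper face of the round grey inlay at (-45, 125) mm in the recorder's x, y. Each inlay is a disc of 54 mm diameter in a 57 mm round well, its face 2 mm below the recorder's flat top (48 mm above the desk). One of the four, changing from run to run, is the catch button; the other three are rigid screw caps that look the same. This point is fixed to the recorder and does not move when the inlay is pressed. Axes as the recorder's.
- inlay_2 (a point): The same for the inlay at (45, 125) mm in the recorder's x, y.
- inlay_3 (a point): The same for the inlay at (-45, 40) mm in the recorder's x, y.
- inlay_4 (a point): The same for the inlay at (45, 40) mm in the recorder's x, y.
- catch (a joint): How far the catch button, whichever inlay it is, has been pushed straight down, in m: 0 out (level with the other inlays), 0.008 fully in. It moves under about 4 N at a slow push (1 N more for every 65 mm/s of speed), resists evenly over the stroke, has a hard stop at 8 mm, and stays where it is left, without springing back.
- hatch: The red hatch, 90 mm (recorder's x) by 80 mm (recorder's y) by 4 mm, flush with the recorder's top when shut. Origin: middle of its hinge line, at (0, -30, 50) mm in the recorder; the hinge runs along the recorder's x. It is geared to the catch and opens by itself as the catch goes in, 0.06 rad for each mm, to 0.48 rad (28 degrees) with the catch fully in, and stays there.
- hatch_edge (a point): Middle of the free edge of the red hatch, upper face. It lies at y = -110 mm in the recorder when shut, and rises from 50 mm to 87 mm above the desk as it opens.
- puck: Loose aluminium record adaptor puck, 38 mm across, 16 mm high, lying on the recorder's top beyond the hatch. Origin: centre of its underside. Bystander.
- mug: Loose white mug, 76 mm across, 85 mm high, on the desk beyond the recorder's far (+x) side. Origin: centre of its underside. Bystander.
- brush: Loose wooden record brush, 40 by 120 by 36 mm high, on the desk on the recorder's near (-x) side. Origin: centre of its underside. Bystander.
- battery: Loose blue spare battery pack, 62 by 75 by 20 mm high, on the desk off the recorder's -y end. Origin: centre of its underside. Bystander.

How it is judged (in metres and radians):
At the end, for the whole second after the job is handed in: The catch button is at least 6.5 mm of its 8 mm in, the free edge of the hatch stands at least 77 mm above the desk (27 mm above the recorder's top), and the puck (within 15 mm), mug, brush and battery (within 20 mm) are where they were (value of joint catch above 0.0065 m and height (world z) of hatch_edge above 0.077 m and distance of puck from where it was at the start of the episode below 0.015 m and distance of each of mug, brush, battery from where it was at the start of the episode below 0.02 m); the robot touches nothing.
It fails at once if the hatch is touched, pried or pulled by the robot (contact force between any of the fingers, the arm and hatch above 1 N).
It fails at once if a bystander is picked up or shoved away (distance of puck from where it was at the start of the episode above 0.015 m or distance of any of mug, brush, battery from where it was at the start of the episode above 0.02 m).
It also fails if it takes over 51 s, if anything falls off the work surface, if the arm or the gripper's body presses on something with over 40 N, if the wrist force passes 120 N, or if a joint passes its speed limit or range.

## Working session

There is one attempt and no reset: what is moved stays moved. The work goes in short steps, each a Python script; the robot and the scene stay as the last script left them, time stands still between calls to the robot, and variables do not carry over. Pictures are saved under pics/ and viewed, about 8 in all and at most 12, crops included, and the job is handed in when it is done.

```bash
mkdir -p pics
cat > h.py <<'E'
import numpy as np, cv2
from workcell import robot
def w(name,u,v,d,p):
    c=np.array([(u-p['cx'])/p['fx']*d,(v-p['cy'])/p['fy']*d,d])
    return cv2.Rodrigues(np.array(p['rvec'],float))[0].T@(c-np.array(p['tvec'],float).ravel())
E
python3 - <<'E'
from h import *
for n in("top","scene"):
    im,d=robot.get_image(n); cv2.imwrite(f"pics/{n}.png",im[:,:,::-1]); np.save(n+".npy",d)
    print(n,robot.camera_params(n))
print(robot.sense())
E
```

```text
top {'fx': 580.5750230220659, 'fy': 580.5750230220659, 'cx': 318.1251003776006, 'cy': 250.90770850160524, 'rvec': array([ 2.18339872, -2.21707204,  0.11681399]), 'tvec': array([-73.29088007, 586.6946703 , 980.54055676])}
scene {'fx': 575.494670185776, 'fy': 575.494670185776, 'cx': 321.25473863328824, 'cy': 235.47661610509311, 'rvec': array([ 1.54278813,  2.15187632, -0.78873492]), 'tvec': array([ 244.90158817, -387.01520322, 1347.19998592])}
{'time': 0.1, 'joint_pos': array([ 1.02827151e+00,  1.04645057e-01,  9.65735859e-02,  1.56388720e+00,
       -4.93519131e-06,  1.35308251e+00]), 'joint_vel': array([-1.28036730e-05, -1.62549815e-03,  2.07517689e-03,  1.84553795e-04,
        1.72950034e-04, -2.13838327e-03]), 'joint_efforts': array([ 5.81723638e-03, -5.58209610e+01,  5.04718995e+01,  1.32076093e-02,
       -2.99552303e-04,  3.09308564e-05]), 'tcp_pos': array([191.32836487, 568.37820328, 230.61148491]), 'ee_rot': array([-5.07902963e-01, -3.09983150e+00,  1.69812533e-03]), 'ft_force': array([ 0.73226304, -0.25889257, -0.41054227]), 'torque': array([0.00073447, 0.03212662, 0.01524429]), 'gripper_width': 85.51626427380694}
```

View pics/top.png

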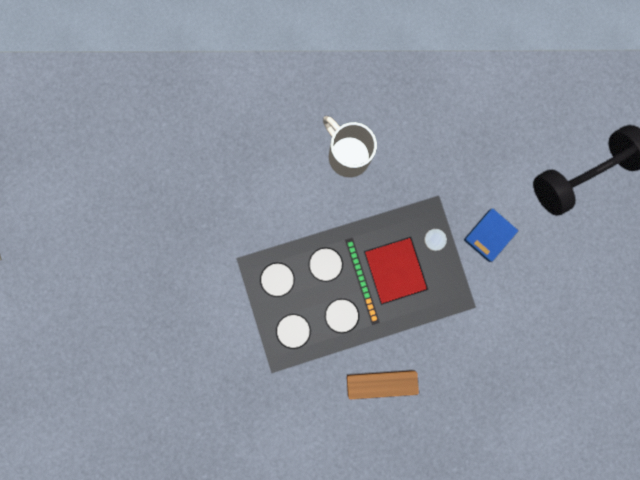

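View pics/scene.png

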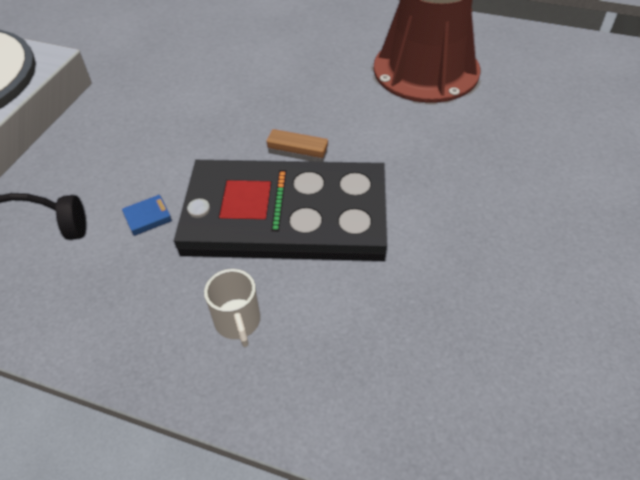

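The top view shows the recorder corners at (238,258), (439,196), (474,307) and (272,372). The inlays are 1 (293,331), 2 (278,279), 3 (342,316) and 4 (326,264). The hatch is around (396,270) and the puck at (436,240). The mug (352,148), brush (383,385) and battery (491,235) are all clear of the inlays. The scene view agrees.

Run:
```python
from h import *
im=cv2.imread("pics/top.png");d=np.load("top.npy");p=robot.camera_params("top")
m=((im.min(2)>185)).astype(np.uint8)
n,l,s,c=cv2.connectedComponentsWithStats(m)
P={}
for k,(u,v) in {1:(293,331),2:(278,279),3:(342,316),4:(326,264)}.items():
    i=l[v,u]; uu,vv=c[i]; P[k]=w("top",uu,vv,np.median(d[l==i]),p); print(k,s[i],c[i],P[k].round(1))
R={1:(-45,125),2:(45,125),3:(-45,40),4:(45,40)}
A=np.array([R[k] for k in R],float);B=np.array([P[k][:2] for k in R])
M,_=cv2.estimateAffinePartial2D(A,B); yaw=np.arctan2(M[1,0],M[0,0]); print(M, np.hypot(M[0,0],M[1,0]),yaw)
print((A@M[:,:2].T+M[:,2]-B).round(1))
ctr=M[:,2]
for u,v in((238,258),(439,196),(474,307),(272,372)):
    q=w("top",u,v,np.median(d[290:300,300:312]),p); print((np.linalg.inv(M[:,:2])@(q[:2]-ctr)).round(0),q.round(0))
ext=np.eye(3); Rz=np.array([[np.cos(yaw),-np.sin(yaw),0],[np.sin(yaw),np.cos(yaw),0],[0,0,1]])
from scipy.spatial.transform import Rotation as Ro
for off in (0,np.pi/2,-np.pi/2,np.pi):
    o=(Ro.from_euler('z',yaw+off)*Ro.from_euler('x',np.pi)).as_rotvec()
    print(off,[robot.solve_ik([*P[k][:2],z],o) is not None for k in P for z in (40,90)], robot.solve_ik([*P[2][:2],90],o))
```

```text
1 [278 315  31  32 778] [292.88303342 330.75706941] [451.  -37.2  48.2]
2 [262 264  31  31 766] [276.93603133 279.2154047 ] [537.1 -11.6  48.1]
3 [326 300  32  32 768] [341.50651042 315.29947917] [ 475.1 -118.7   48.3]
4 [310 249  31  31 752] [325.3018617  264.09175532] [561.3 -93.1  48. ]
[[ 9.57919920e-01 -2.84076734e-01  5.29568159e+02]
 [ 2.84076734e-01  9.57919920e-01 -1.44180277e+02]] 0.9991547249151581 0.2882940152688005
[[-0.  -0.1]
 [ 0.  -0. ]
 [-0.   0.1]
 [ 0.   0. ]]
[ 98. 176.] [573.  53.  51.]
[  96. -175.] [ 671. -284.   69.]
[ -98. -175.] [ 485. -340.   58.]
[-100.  179.] [383.  -1.  39.]
0 [True, True, True, True, True, True, True, True] [-0.26528113 -0.06444993 -0.33024949  1.30499677  0.          2.58801751]
1.5707963267948966 [True, True, True, True, True, True, True, True] [-0.26528113 -0.06444993 -0.33024949  1.30499677  0.          1.01722118]
-1.5707963267948966 [True, True, True, True, True, True, True, True] [-0.26528113 -0.06444993 -0.33024949  1.30499677  0.         -2.12437147]
3.141592653589793 [True, True, True, True, True, True, True, True] [-0.26528113 -0.06444993 -0.33024949  1.30499677  0.         -0.55357515]
```

```bash
cat >> h.py <<'E'
from scipy.spatial.transform import Rotation as Ro
P={1:(451.,-37.2),2:(537.1,-11.6),3:(475.1,-118.7),4:(561.3,-93.1)}
O=(Ro.from_euler('z',0.2883+np.pi/2)*Ro.from_euler('x',np.pi)).as_rotvec()
def probe(k,zs=51,zmin=36,fmax=14,step=1.0):
    """step down until force exceeds fmax; stop there, return log of (cmd z, tcp z, force)"""
    robot.movel([*P[k],zs+2],O,v=80); robot.wait(.2)
    f0=robot.sense()['ft_force'][2]; z=zs; log=[]
    while z>=zmin:
        robot.movel([*P[k],z],O,v=15); s=robot.sense(); f=s['ft_force'][2]-f0
        log.append((z,round(s['tcp_pos'][2],1),round(f,1)))
        if f>fmax: break
        z-=step
    print(k,round(s['time'],2),log); return log
E
python3 - <<'E'
from h import *
robot.grip(0)
robot.goto([*P[1],130],O); print(robot.sense()['time'],robot.sense()['gripper_width'])
probe(1)
robot.movel([*P[1],75],O,v=100); print(robot.sense()['time'])
E
```

```text
3.2417 -0.22120810206140823
1 6.09 [(51, np.float64(50.9), np.float64(0.1)), (50.0, np.float64(49.9), np.float64(-0.6)), (49.0, np.float64(48.9), np.float64(-0.7)), (48.0, np.float64(48.1), np.float64(1.0)), (47.0, np.float64(48.0), np.float64(10.9)), (46.0, np.float64(48.0), np.float64(21.1))]
6.5333
```

Inlay 1 is rigid: the tip stops at 48.0 mm and the force climbs about 10 N/mm. Next I'll probe the others.

Run:
```python
from h import *
for k in (3,4,2):
    robot.movel([*P[k],75],O,v=120)
    log=probe(k,zs=50)
    if log[-1][1]<45: print("button",k); break
    robot.movel([*P[k],75],O,v=100)
print(robot.sense()['time'])
```

```text
3 9.31 [(50, np.float64(50.0), np.float64(-0.5)), (49.0, np.float64(48.9), np.float64(-0.3)), (48.0, np.float64(48.1), np.float64(0.1)), (47.0, np.float64(48.1), np.float64(10.2)), (46.0, np.float64(48.0), np.float64(20.0))]
4 14.57 [(50, np.float64(49.9), np.float64(-0.2)), (49.0, np.float64(48.9), np.float64(-0.9)), (48.0, np.float64(48.0), np.float64(0.7)), (47.0, np.float64(47.2), np.float64(3.1)), (46.0, np.float64(46.0), np.float64(4.1)), (45.0, np.float64(44.9), np.float64(2.6)), (44.0, np.float64(43.9), np.float64(1.5)), (43.0, np.float64(42.9), np.float64(2.1)), (42.0, np.float64(41.9), np.float64(2.4)), (41.0, np.float64(40.9), np.float64(2.1)), (40.0, np.float64(40.0), np.float64(3.6)), (39.0, np.float64(39.9), np.float64(11.8)), (38.0, np.float64(39.8), np.float64(18.9))]
button 4
14.5667
```

Inlay 4 gave way and hit its hard stop at 39.9 mm, 8 mm in. Next I'll retract clear and look.

Run:
```python
from h import *
robot.movel([*P[4],130],O,v=100)
robot.goto([450,150,230],O); robot.wait(.3)
im,d=robot.get_image("top"); cv2.imwrite("pics/top2.png",im[:,:,::-1])
im2,_=robot.get_image("scene"); cv2.imwrite("pics/cmp.png",np.hstack([im[100:420,220:540],im2[100:420,100:420]])[:,:,::-1])
p=robot.camera_params("top")
c,s=np.cos(.2883),np.sin(.2883)
# heights along hatch centre line
v,u=np.mgrid[225:310:3,360:435:3]
q=np.array([w("top",a,b,d[b,a],p) for a,b in zip(u.ravel(),v.ravel()) if d[b,a]>0])
r=(q[:,:2]-[529.57,-144.18])@np.array([[c,-s],[s,c]])
for y in range(-30,-120,-10):
    k=(abs(r[:,0])<35)&(abs(r[:,1]-y)<3); print(y,k.sum(),q[k,2].mean().round(1) if k.any() else None)
k=robot.sense();print(k['time'],k['ft_force'].round(1))
```

```text
-30 15 46.2
-40 18 55.1
-50 18 60.8
-60 20 66.2
-70 19 70.2
-80 20 75.7
-90 19 80.7
-100 15 86.8
-110 8 48.2
17.1333 [ 0.3 -0.8 -0.7]
```

View pics/cmp.png

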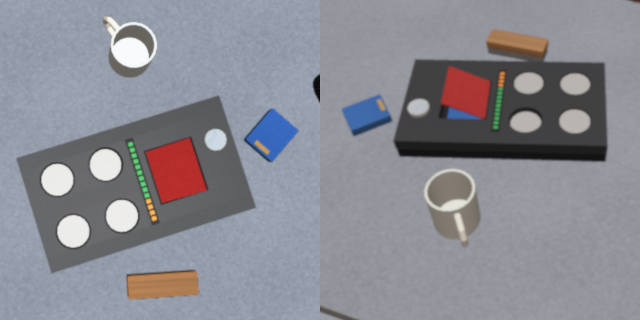

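The hatch stands open with its free edge at about 87 mm, and inlay 4 is visibly sunk. In the top crop the puck (216,140), mug (132,48), battery (271,135) and brush (163,285) are all at their starting pixels. The robot is clear.

```bash
python3 -c "
from h import *
robot.job_done()"
```

```text
the job is handed in; nothing more can be done
```

The hatch is open and the job is handed in, at about 17 s of the 51 s allowed. `job_done()` gives no verdict, so this rests on my own checks.

- **Feeling for the catch:** I pressed the inlays with the fingers shut. Inlays 1 and 3 were rigid: the tip stopped at 48 mm and the force reached about 20 N. Inlay 4 gave way at about 2–4 N and ran to its hard stop at 39.9 mm, so it is about 8 mm in. Inlay 2 did not need probing.
- **Hatch:** after I backed the arm away, the depth image showed the hatch rising to about 87 mm near its free edge (77 mm is required). The scene picture shows it standing open.
- **Bystanders:** the puck, mug, brush and battery looked unmoved against the first top picture. I compared them by eye and did not measure them.
- **Robot:** it is clear of everything, with wrist force under 1 N on each axis. No check failed or disagreed.

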